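# Load the mixer, latch its clamp and select the green setting

## Robot

A 7-joint arm with a two-finger parallel gripper is mounted at the origin on the work surface. World frame = base frame: x ahead of the robot, y to its left, z up, the work surface at z = 0. Lengths are in m, angles in rad, forces in N, time in s.
With the tool pointing down it reaches from about 0.4 to 0.925 m from the base axis. Payload 4.1 kg.
Tool frame: the origin (TCP) lies where the fingers leave the gripper's body, on its centre line; the fingertips stand 73 mm ahead of it and the grasp point (between the pads) lies 54 mm ahead of it; z points along the fingers, y is the line along which they close (so a half turn about z gives the same grasp; the last joint's range is limited). The gripper opens to 85 mm and grips with 20 to 120 N. Pads are 22 mm wide; open, the fingers measure 114 mm over their backs; the gripper's body (76 mm by 85 mm) begins 54 mm behind the grasp point. The pads swing forward as they close: fully open they stand 13 mm farther back than shut.
Start: joints at [1.102, 0.398, 0.045, 1.537, -0.019, 1.207, -0.051], TCP at [0.235, -0.606, 0.304] pointing down, gripper open.
Joint ranges: [-2.82, 2.82], [-0.49, 2.23], [-1.37, 1.46], [0, 2.46], [-1.36, 4.5], [0.23, 2], [-2.94, 2.94]. Speed limits (rad/s): [2.57, 2.57, 3.14, 3.14, 3.14, 3.14, 3.14].

## Interface

Orientations are given as a rotation vector (axis times angle).
In Python, from bench import read_state, viewer, ticket gives the robot as it stands.
- The arm moves only by the tool drive_tool, never from a script. Its argument "increments" is one flat list of numbers, 4 for each row, row after row: the shift along the tool's x, y, z in cm, then the turn about the tool's z in degrees. A call has 1 to 12 rows; each row is the pose to reach, as a shift and turn from the pose commanded when the call began, along the tool's axes at that moment; what a row does not reach only later rows make up. A row lasts 1/12 s, in which the tool goes at most 41.7 mm and 7.16 degrees, less where a joint would pass 70% of its speed; a pose out of reach is approached as far as the arm can. A call with a gripper value outside its range is refused whole. "gripper" is the finger opening in cm, from 0 to 8.54, set as the call begins (left out, the last holds). The fingers move at their own pace and stop on an object; "squeeze" is the grip in N (left out, the last holds). Time passes only in rows, so rows that repeat a pose let the fingers close. It gives the time, the measured TCP pose, the force, the opening and the grip force at its end, in the units of the state.
- read_state(): the state, without advancing time (a new reading comes with each control period).
- viewer.capture(name): name is "side" or "top"; returns the picture (384x512x3 uint8, blue, green, red); there is no depth.
- viewer.get_calibration(name): a dict with "mtx" (3x3 intrinsics, pixels), "rvec" (rotation vector, rad) and "tvec" (3), from world to camera coordinates, as OpenCV has them. Camera axes: x right, y down, z forward; pixel columns grow to the right and rows downward; lengths in m; the calibration is good to about 2 mm. A picture is of the moment at which its call begins. get_calibration takes no time and is no camera call.
- ticket.sign_off(): hands the job in; it is judged then, once.
The state is a dict: "t": time; "joints": joint angles; "joint_velocities": joint speeds; "effort": joint torques, N m; "tcp_pos": TCP position; "eef_rot": TCP orientation; "wrist_force": force on the tool from outside, world axes, zero at the start; "wrist_torque": the same for the moment, N m; "width": finger opening in m; "gripper_force": force on a finger pad.
Only numpy, scipy, OpenCV 4.12 (cv2) and the standard library are available. Lean on these libraries where they do the work, as an engineer would, in place of code of your own. Each camera call takes 0.05 s, during which the arm holds its last target. There are 200 camera calls.

## Task

Stand the orange tube rack in the mixer's tray, keeping it upright, then press the blue-tipped clamp lever down until it stays down by itself. Then swing the red-knobbed selector lever round to the notch with the green mark and leave it resting there. Leave the other things on the bench where they are.

Things in the scene. Friction and masses are not known exactly. Their poses are not given: they have to be found in the camera images.
- orange_rack_center (a point): Centre (half-way up) of the solid orange tube rack, the thing to load: 56 mm along its x, 110 mm along its y, 60 mm high, with tube caps standing 9 mm above its top; about 0.25 kg (varies). z up. It fits the tray either way round. Grip it across its 56 mm width by the flat sides, at or above the centre.
- mixer: Fixed cream mixer: 180 mm along its x, 385 mm along its y, deck 50 mm high. Its x points away from the robot, y left, z up; turned by up to 0.25 rad. From left to right it carries the clamp lever, the tray and the selector lever with its marks.
- tray (a point): Centre of the tray's floor, 53 mm above the bench; axes as the mixer's. The rack goes in with its 110 mm length along this y. Clear inside: 80 mm along x, 124 mm along y, both centred here; the lips and the jaw are 10 mm high above the floor. The rack stands loosely in it.
- jaw_face (a point): Middle of the face of the blue jaw bar along the tray's front; it slides towards the rack, 40 mm per rad of the clamp lever, as that is pressed, and pushes the rack back by up to 12 mm.
- clamp (a joint): Clamp lever angle in rad: 0 = up at about 30 degrees (a spring lifts it), growing as it is pressed down; past about 0.38 the detent takes over and holds it at about 0.48, nearly level; hard stop 0.53. Pressing needs up to about 8 N at the pad.
- clamp_pad (a point): Centre of the top face of the blue pad at the clamp lever's free end, at the left end of the mixer, where to press; pad 42 mm along the lever, 34 mm wide. It is 122 mm in front of the hinge along the lever and moves in an arc about the hinge, from about 132 mm above the bench (up) to 77 mm (held down).
- clamp_hinge (a point): Hinge axis of the clamp lever (runs along the mixer's y), 64 mm above the bench; the lever points from here towards the robot side of the mixer.
- selector (a joint): Selector lever, angle in rad about a vertical axis: 0 points to the mixer's -x (front), positive swings to the mixer's right (-y). Detent notches at -0.66 (parked, small grey dot, where it starts), -0.22, 0.22 and 0.66; stops at -0.78 and 0.78. Sprung into the nearest notch when let go; up to about 9 N at the knob to leave one.
- selector_knob (a point): Centre of the upright red knob on the selector lever: 24 mm in diameter, 45 mm high (70 to 115 mm above the bench), 78 mm from the pivot.
- selector_point (a point): Point fixed to the selector lever, 118 mm from its pivot along the lever (just beyond its red nose): it stands over the middle of a mark when the lever is in that mark's notch.
- dial_pivot (a point): Vertical axis of the selector lever, at deck height, on the right part of the mixer.
- mark_green_top (a point): Centre of the green mark, a flat disc 24 mm in diameter on the mixer's deck 118 mm from the selector's pivot, in front of its notch. It may be at any of the three notches other than the parked one; yellow and white discs mark the other two.
- blue_rack_center (a point): Centre (half-way up) of a blue tube rack of the same shape as the orange one; leave it.
- clear_bottle: Clear reagent bottle, 72 mm in diameter, 150 mm high; origin under its centre; leave it.
- amber_bottle: Amber reagent bottle, 68 mm in diameter, 140 mm high; origin under its centre; leave it.
- tip_box: Green box 85 x 125 x 60 mm; origin under its centre; leave it.
- tape_roll: Yellow tape roll lying flat, 90 mm in diameter, 24 mm high; origin under its centre; leave it.
- carton: Red carton 90 x 140 x 50 mm; origin under its centre; leave it.
- beaker: White beaker, 80 mm in diameter, 100 mm high; origin under its centre; leave it.

How it is judged:
By the outcome, as a careful person would: the job done as asked, in the order asked, and still so for the second after the job is handed in, with the robot touching nothing.
It also fails if it takes over 67 s, if anything falls off the work surface, if the arm or the gripper's body presses on something with over 40 N, if the wrist force passes 120 N, or if a joint passes its speed limit or range.

## Working session

There is one attempt and no reset: what is moved stays moved. The work goes in short steps, Python scripts to look and compute and a tool call to move; the robot and the scene stay as the last step left them, time stands still between calls to the robot, and variables do not carry over. Pictures are saved under pics/ and viewed, at most 10 in all, crops included, and the job is handed in when it is done.

Besides the shell and the picture viewer there is one more tool, called after "Request:" as name(argument=value, ...) on one line, values as JSON. drive_tool: Moves the arm, as the interface text tells. Its arguments: {"type":"object","properties":{"increments":{"type":"array"},"gripper":{"type":"number"},"squeeze":{"type":"number"}},"required":["increments"]}

```bash
mkdir -p pics
cat > h.py <<'E'
import numpy as np, cv2
from bench import read_state, viewer, ticket
def cal(n):
    c=viewer.get_calibration(n); R=cv2.Rodrigues(np.array(c["rvec"],float))[0]
    return np.array(c["mtx"],float),R,np.array(c["tvec"],float).ravel()
def ray(n,uv):
    K,R,t=cal(n); d=R.T@np.linalg.solve(K,[uv[0],uv[1],1]); return -R.T@t,d
def at_z(n,uv,z):
    o,d=ray(n,uv); return o+d*(z-o[2])/d[2]
def tri(a,b):  # side px, top px
    A=[];B=[]
    for n,uv in(("side",a),("top",b)):
        o,d=ray(n,uv); d/=np.linalg.norm(d); P=np.eye(3)-np.outer(d,d); A.append(P);B.append(P@o)
    return np.linalg.lstsq(np.vstack(A),np.hstack(B),rcond=None)[0]
def proj(n,p):
    K,R,t=cal(n); q=K@(R@np.array(p,float)+t); return q[:2]/q[2]
def tool(p):  # world point -> tool-frame offset cm
    s=read_state(); R=cv2.Rodrigues(np.array(s["eef_rot"],float))[0]
    return R.T@(np.array(p)-s["tcp_pos"])*100
E
python3 - <<'E'
from h import *
for n in("side","top"):
    i=viewer.capture(n); cv2.imwrite(f"pics/{n}0.png",cv2.resize(i,(800,600),interpolation=cv2.INTER_CUBIC)); cv2.imwrite(f"pics/{n}raw.png",i)
    K,R,t=cal(n); print(n,-R.T@t,K[0,0])
s=read_state(); print(s); print(cv2.Rodrigues(np.array(s["eef_rot"]))[0].round(3))
E
```

```text
side [0.41912137 0.84042174 1.04950816] 361.37591911339615
top [ 0.43647309 -0.00999158  1.28804383] 361.88296029371014
{'t': 0.1, 'joints': array([ 1.10199101,  0.3990953 ,  0.0450131 ,  1.53775669, -0.01869272,
        1.2068981 , -0.05071442]), 'joint_velocities': array([-0.00175519, -0.00233449,  0.00166235, -0.00257057, -0.00300064,
        0.00086648, -0.000317  ]), 'effort': array([ 4.19645221e-03, -4.76260257e+01,  1.37030125e+00, -2.54950619e+01,
        1.20265022e-02,  4.99769012e-03, -2.33723262e-05]), 'tcp_pos': array([ 0.23481372, -0.6056283 ,  0.30298026]), 'eef_rot': array([-3.08635373e+00, -5.77462954e-01,  6.81414813e-04]), 'wrist_force': array([ 0.15859693,  0.48491845, -0.08733571]), 'wrist_torque': array([ 0.01807413, -0.03289764,  0.00815331]), 'gripper_force': 0.0, 'width': 0.08562016330055747}
[[ 0.932  0.362 -0.001]
 [ 0.362 -0.932  0.002]
 [-0.    -0.002 -1.   ]]
```

View pics/top0.png

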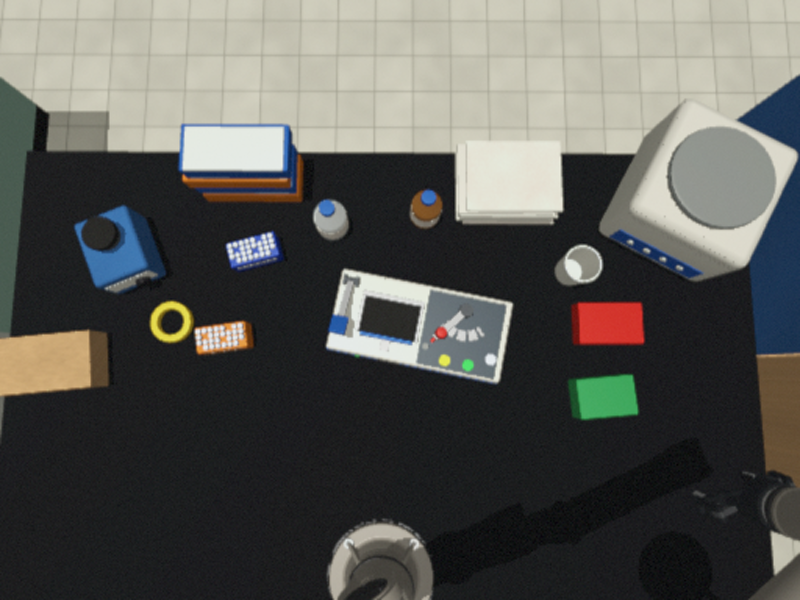

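View pics/side0.png

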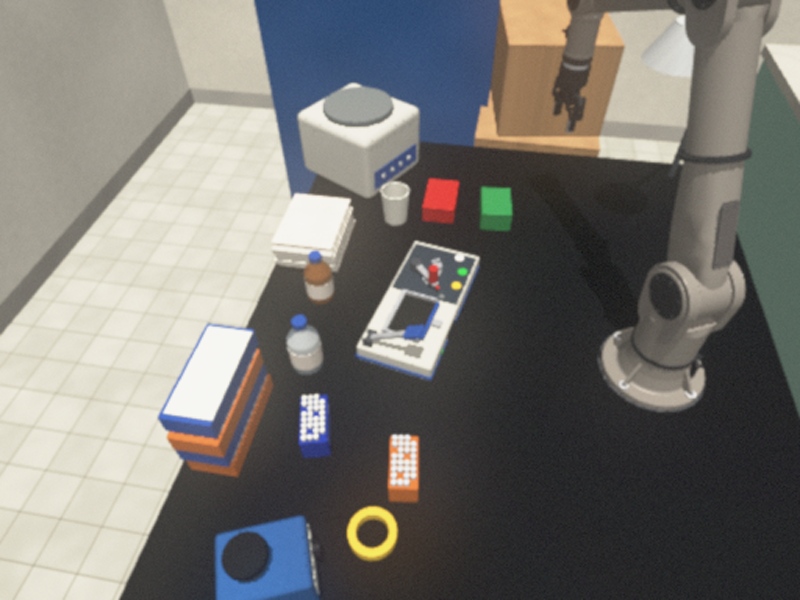

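The top view shows the orange rack at about (223,337)/1.56 and the mixer centred at about (420,325)/1.56. The selector is parked front-left. From left to right the marks are yellow, green, white, so green should be the 0.22 notch. Next I'll take enlarged crops.

Run:
```python
from h import *
t=cv2.imread("pics/topraw.png"); s=cv2.imread("pics/sideraw.png")
def crop(i,x,y,w,h,k): return cv2.resize(i[y:y+h,x:x+w],None,fx=k,fy=k,interpolation=cv2.INTER_CUBIC)
# mixer: top crop 130x90 @6 ; side crop
cv2.imwrite("pics/c_mix_top.png",crop(t,205,165,130,90,6))
a=np.zeros((600,800,3),np.uint8)
m=crop(s,225,150,90,95,6); a[:570,:540]=m
r=crop(s,240,272,40,52,6); a[:312,545:785]=r
r=crop(t,120,200,42,30,6); a[320:500,545:797]=r
cv2.imwrite("pics/c_mix_side.png",a)
```

```text
(no output)
```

View pics/c_mix_top.png

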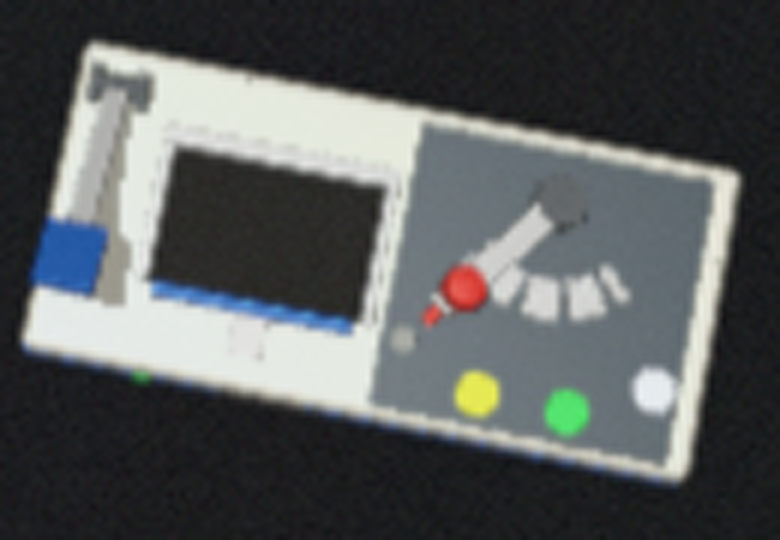

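View pics/c_mix_side.png

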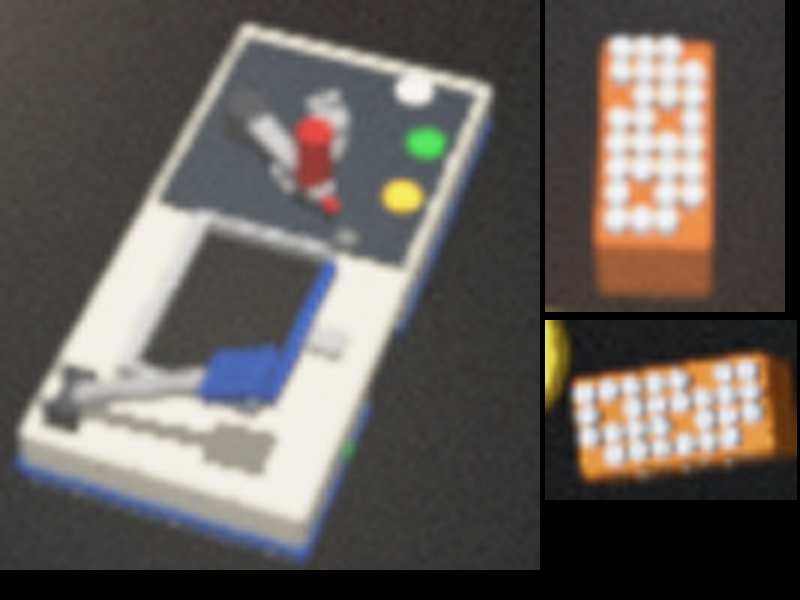

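The crops show:
- **Mixer deck corners:** top crop (90,42), (741,173), (685,483), (22,348).
- **Green mark:** (567,413) in the top crop, (427,143) in the side crop.
- **Knob top:** (466,287) top, (315,130) side.
- **Pad:** (71,257) top, (240,373) side.
- **Rack top-face corners:** read in both views.

```bash
cat > m.py <<'E'
from h import *
def u(p,off,org=(0,0),k=6): return (np.array(p,float)-org+.5)/k-.5+off
T=lambda p:u(p,(205,165)); S=lambda p:u(p,(225,150))
rt=lambda p:u(p,(120,200),(545,320)); rs=lambda p:u(p,(240,272),(545,0))
def show(n,a,b):
    p=tri(a,b); print(n,p.round(4)); return p
# rack corners: far-left, far-right, near-right, near-left (robot view)
c=[show("rack",rs(a),rt(b)) for a,b in [((596,246),(573,380)),((600,38),(765,352)),((714,42),(775,456)),((712,250),(585,480))]]
c=np.array(c); print("rackc",c.mean(0), "lens",np.linalg.norm(c[0]-c[1]),np.linalg.norm(c[1]-c[2]))
d=(c[0]-c[1])+(c[3]-c[2]); print("rack yaw of long axis",np.arctan2(d[1],d[0]))
dk=np.array([show("deck",S(a),T(b)) for a,b in [((22,430),(90,42)),((245,25),(741,173)),((492,88),(685,483)),((305,522),(22,348))]])
print("deck",dk.mean(0)); z=np.array([at_z("top",T(b),.05) for b in [(90,42),(741,173),(685,483),(22,348)]])
print("deck from top",z.mean(0),np.linalg.norm(z[0]-z[1]),np.linalg.norm(z[1]-z[2]))
d=(z[0]-z[1])+(z[3]-z[2]); yaw=np.arctan2(d[1],d[0])-np.pi/2; print("mixer yaw",yaw)
f=np.array([at_z("top",T(b),.063 if i in(0,1) else .063) for i,b in enumerate([(172,143),(390,181),(358,325),(150,282)])]); print("tray opening",f.round(4),f.mean(0))
show("green",S((427,143)),T((567,413))); k=show("knob",S((315,130)),T((466,287))); show("pad",S((240,373)),T((71,257)))
show("pivot",S((245,108)),T((562,198))); show("hinge",S((70,395)),T((120,85)));show("white",S((414,90)),T((653,390)));show("yellow",S((404,196)),T((477,393)))
E
python3 m.py
```

```text
rack [0.5272 0.4079 0.06  ]
rack [0.5446 0.2995 0.0615]
rack [0.4864 0.2918 0.0611]
rack [0.4718 0.3994 0.0573]
rackc [0.50751443 0.34962952 0.05997175] lens 0.10976957782614034 0.05864033278987902
rack yaw of long axis 1.7176511123969094
deck [0.6604 0.0866 0.05  ]
deck [ 0.5865 -0.2887  0.0483]
deck [ 0.4111 -0.2527  0.048 ]
deck [0.4861 0.1231 0.048 ]
deck [ 0.53599897 -0.08291866  0.04858787]
deck from top [ 0.53531925 -0.08279098  0.05      ] 0.3823407840794274 0.17982158703357023
mixer yaw -0.19646762087976
tray opening [[ 0.6004  0.0381  0.063 ]
 [ 0.5792 -0.0859  0.063 ]
 [ 0.4975 -0.0675  0.063 ]
 [ 0.5212  0.0499  0.063 ]] [ 0.54956914 -0.01634705  0.063     ]
green [ 0.4494 -0.1856  0.0549]
knob [ 0.5166 -0.1234  0.1154]
pad [0.5304 0.0889 0.1305]
pivot [ 0.5696 -0.1823  0.071 ]
hinge [0.6338 0.068  0.065 ]
white [ 0.4628 -0.2343  0.0553]
yellow [ 0.4598 -0.135   0.0549]
```

Both views agree (rack top z ≈ 0.060, deck ≈ 0.049, pad ≈ 0.130). I'm setting out towards the rack.

Request:
drive_tool(increments=[39.4, -28.2, 0, -77, 39.4, -28.2, 0, -77, 39.4, -28.2, 0, -77, 39.4, -28.2, 0, -77, 39.4, -28.2, 0, -77, 39.4, -28.2, 0, -77, 39.4, -28.2, 0, -77, 39.4, -28.2, 0, -77, 39.4, -28.2, 0, -77, 39.4, -28.2, 0, -77, 39.4, -28.2, 0, -77, 39.4, -28.2, 0, -77], gripper=8.5)

```text
t: 1.1
tcp_pos: [0.5023, -0.1958, 0.3039]
eef_rot: [-2.047, -2.383, -0.004]
wrist_force: [-0.2, -0.4, 0.1]
width: 0.0853
gripper_force: 0.0
```

```bash
cat > g.py <<'E'
from h import *
import sys
x,y,z,h=map(float,sys.argv[1:])  # target TCP and heading deg of tool y
s=read_state(); R=cv2.Rodrigues(np.array(s["eef_rot"]))[0]
hd=np.degrees(np.arctan2(R[1,1],R[0,1])); e=(h-hd+90)%180-90
print("t",s["t"],"shift",tool([x,y,z]).round(2),"turn",round(-e,1),"Rz",R[:,2].round(3),"q",np.round(s["joints"],2))
E
python3 g.py .5075 .3496 .2 8.4
```

```text
t 1.1 shift [53.82  8.72 10.5 ] turn 0.3 Rz [ 0.001  0.002 -1.   ] q [ 0.65  0.22 -0.42  1.79  0.09  1.15  0.36]
```

Request:
drive_tool(increments=[53.8, 8.7, 0, 0, 53.8, 8.7, 0, 0, 53.8, 8.7, 0, 0, 53.8, 8.7, 0, 0, 53.8, 8.7, 0, 0, 53.8, 8.7, 0, 0, 53.8, 8.7, 0, 0, 53.8, 8.7, 0, 0, 53.8, 8.7, 0, 0, 53.8, 8.7, 5, 0, 53.8, 8.7, 8, 0, 53.8, 8.7, 10.5, 0])

```text
t: 2.1
tcp_pos: [0.5091, 0.2871, 0.2477]
eef_rot: [2.055, 2.375, 0.007]
wrist_force: [1.0, 0.8, 1.1]
width: 0.0851
gripper_force: 0.0
```

Request:
drive_tool(increments=[0, 0, 0, 0, 0, 0, 0, 0, 0, 0, 0, 0])

```text
t: 2.35
tcp_pos: [0.509, 0.2828, 0.2465]
eef_rot: [2.057, 2.374, -0.002]
wrist_force: [0.3, -0.3, 0.8]
width: 0.0847
gripper_force: 0.0
```

```bash
python3 g.py .5075 .3496 .094 8.4
python3 - <<'E'
from h import *
a=np.zeros((600,800,3),np.uint8)
for n,w,o in (("top",(105,185,66,60),0),("side",(222,235,66,100),400)):
    i=viewer.capture(n); x,y,ww,h=w
    c=cv2.resize(i[y:y+h,x:x+ww],None,fx=6,fy=6,interpolation=cv2.INTER_CUBIC); a[:c.shape[0],o:o+c.shape[1]]=c
cv2.imwrite("pics/pre.png",a)
E
```

```text
t 2.35 shift [ 6.65  0.82 15.24] turn -0.2 Rz [-0.001 -0.001 -1.   ] q [-0.05  0.39 -0.68  1.75  0.27  1.09 -0.67]
```

View pics/pre.png

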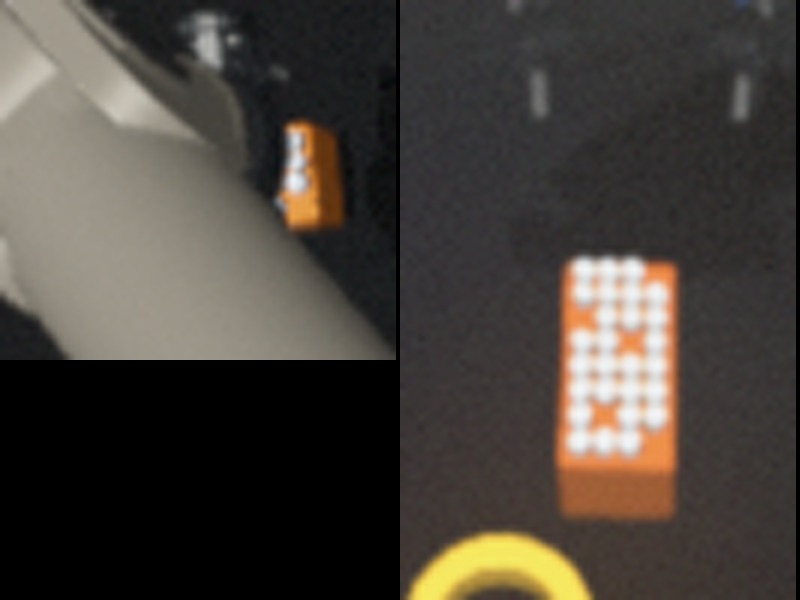

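The fingers are level and straddle the rack's width. The side view shows the rack at the expected pixels, with the fingertips at (540,95) and (740,95). The rack leaves ±14 mm of room, so I'm going over it and down.

Request:
drive_tool(increments=[6.7, 0.8, 0, 0, 6.7, 0.8, 0, 0, 6.7, 0.8, 4, 0, 6.7, 0.8, 8, 0, 6.7, 0.8, 11, 0, 6.7, 0.8, 13, 0, 6.7, 0.8, 14, 0, 6.7, 0.8, 15, 0, 6.7, 0.8, 15.2, 0, 6.7, 0.8, 15.2, 0])

```text
t: 3.28
tcp_pos: [0.508, 0.351, 0.0956]
eef_rot: [2.058, 2.373, 0.002]
wrist_force: [0.6, -0.1, 0.3]
width: 0.0851
gripper_force: 0.0
```

Request:
drive_tool(increments=[0, 0, 0, 0, 0, 0, 0, 0, 0, 0, 0, 0, 0, 0, 0, 0, 0, 0, 0, 0, 0, 0, 0, 0, 0, 0, 0, 0, 0, 0, 0, 0, 0, 0, 0, 0], gripper=4.5, squeeze=40)

```text
t: 4.03
tcp_pos: [0.5082, 0.3519, 0.0965]
eef_rot: [2.056, 2.373, 0.005]
wrist_force: [0.5, -0.9, 6.4]
width: 0.0556
gripper_force: 44.5
```

Gripped (width 55.6 mm). Lifting and carrying it over the tray.

Request:
drive_tool(increments=[0, 0, -3, 0, 0, 0, -7, 0, 0, 0, -11, 0, 0, 0, -15, 0, -3, 0, -15, 3, -7, 0, -15, 7, -11, 0, -15, 12, -15, 0, -15, 17, -19, -1.2, -15, 19.7, -23, -1.2, -15, 19.7, -27, -1.2, -15, 19.7, -31, -1.2, -15, 19.7])

```text
t: 5.03
tcp_pos: [0.5383, 0.0407, 0.2443]
eef_rot: [-2.432, -1.988, 0.002]
wrist_force: [1.1, 0.4, -2.6]
width: 0.0553
gripper_force: 44.8
```

```bash
python3 g.py .5496 -.0143 .245 -11.26
```

```text
t 5.0333 shift [-5.16  2.2  -0.07] turn -0.2 Rz [-0.002 -0.001 -1.   ] q [ 0.29  0.29 -0.54  1.86  0.17  1.04 -0.51]
```

Request:
drive_tool(increments=[-5.2, 2.2, 0, 0, -5.2, 2.2, 0, 0, -5.2, 2.2, 3, 0, -5.2, 2.2, 6, 0, -5.2, 2.2, 6, 0, -5.2, 2.2, 6, 0])

```text
t: 5.53
tcp_pos: [0.5487, -0.0126, 0.1831]
eef_rot: [-2.429, -1.986, 0.007]
wrist_force: [0.9, 0.1, -2.2]
width: 0.0555
gripper_force: 44.9
```

```bash
python3 g.py .5496 -.0143 .15 -11.26
python3 - <<'E'
from h import *
a=np.zeros((600,800,3),np.uint8)
for n,w,o in (("top",(205,165,66,100),0),("side",(225,130,66,100),400)):
    i=viewer.capture(n); x,y,ww,h=w
    c=cv2.resize(i[y:y+h,x:x+ww],None,fx=6,fy=6,interpolation=cv2.INTER_CUBIC); a[:c.shape[0],o:o+c.shape[1]]=c
cv2.imwrite("pics/hov.png",a)
E
```

```text
t 5.5333 shift [-0.14  0.14  3.31] turn -0.2 Rz [-0.006  0.    -1.   ] q [ 0.35  0.38 -0.49  1.89  0.22  0.93 -0.45]
```

View pics/hov.png

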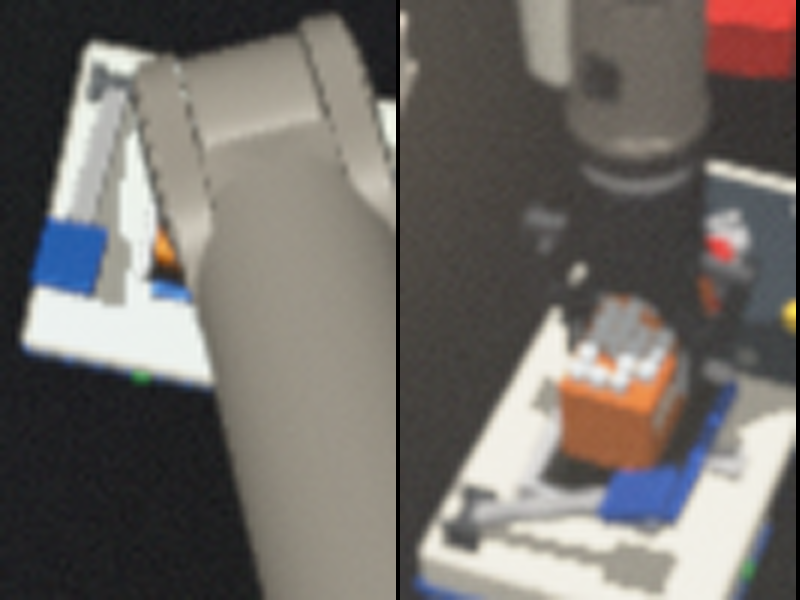

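The side view shows the rack upright above the tray. Its left-end bottom corners are at (565,450) and (650,468). I'll compare these with the prediction.

Run:
```python
from h import *
p=np.array(read_state()["tcp_pos"]); zb=p[2]-.0965
X=np.array([np.cos(-.1965),np.sin(-.1965)]);Y=np.array([-X[1],X[0]])
for px,z in [((565,450),zb),((650,468),zb),((560,378),zb+.06),((662,405),zb+.06)]:
    q=at_z("side",((px[0]-400+.5)/6-.5+225,(px[1]+.5)/6-.5+130),z)[:2]-[.5496,-.0163]; print((q@X).round(4),(q@Y).round(4))
print((p[:2]-[.5496,-.0163])@X,(p[:2]-[.5496,-.0163])@Y)
```

```text
0.0249 0.0526
-0.0263 0.048
0.0272 0.0514
-0.0336 0.0504
0.0008427404937496798 0.004523420485198556
```

Request:
drive_tool(increments=[0.1, 0.1, 0.8, 0, 0.1, 0.1, 1.5, 0, 0.1, 0.1, 2.1, 0, 0.1, 0.1, 2.6, 0, 0.1, 0.1, 2.9, 0, 0.1, 0.1, 3.1, 0, 0.1, 0.1, 3.2, 0, 0.1, 0.1, 3.2, 0])

```text
t: 6.3
tcp_pos: [0.5518, -0.012, 0.1527]
eef_rot: [-2.433, -1.987, 0.0]
wrist_force: [-0.7, -0.7, -4.3]
width: 0.0556
gripper_force: 45.2
```

Request:
drive_tool(increments=[0, 0, 0.1, 0, 0, 0, 0.2, 0, 0, 0, 0.3, 0, 0, 0, 0.3, 0, 0, 0, 0.3, 0])

```text
t: 6.72
tcp_pos: [0.5518, -0.012, 0.1499]
eef_rot: [2.433, 1.987, -0.0]
wrist_force: [-0.8, 0.5, -3.4]
width: 0.0556
gripper_force: 45.2
```

Request:
drive_tool(increments=[0, 0, 0.1, 0, 0, 0, 0.2, 0, 0, 0, 0.2, 0, 0, 0, 0.2, 0])

```text
t: 7.05
tcp_pos: [0.552, -0.0119, 0.1495]
eef_rot: [2.432, 1.987, -0.001]
wrist_force: [-4.5, -0.3, 7.7]
width: 0.0553
gripper_force: 46.3
```

Contact came at the expected floor height. Releasing.

Request:
drive_tool(increments=[0, 0, 0, 0, 0, 0, 0, 0, 0, 0, 0, 0, 0, 0, 0, 0, 0, 0, 0, 0, 0, 0, 0, 0], gripper=8.4)

```text
t: 7.55
tcp_pos: [0.5519, -0.0119, 0.1478]
eef_rot: [-2.433, -1.988, 0.0]
wrist_force: [0.8, -0.4, 0.2]
width: 0.0841
gripper_force: 0.0
```

Request:
drive_tool(increments=[0, 0, -2, 0, 0, 0, -4, 0, 0, 0, -7, 0, 0, 0, -11, 0, 0, 0, -12, 0, 0, 0, -12, 0])

```text
t: 8.05
tcp_pos: [0.554, -0.0116, 0.2719]
eef_rot: [2.429, 1.984, 0.009]
wrist_force: [-0.2, -0.1, -0.1]
width: 0.0835
gripper_force: 0.0
```

Request:
drive_tool(increments=[8, -4, 0, 0, 12, -8, 0, 0, 12, -12, 0, 0, 12, -12, 0, 0, 12, -12, 0, 0, 12, -12, 0, 0], gripper=0)

```text
t: 8.55
tcp_pos: [0.4554, 0.1319, 0.2668]
eef_rot: [-2.426, -1.995, 0.004]
wrist_force: [-0.5, -0.2, 0.1]
width: 0.0106
gripper_force: 0.0
```

```bash
python3 g.py .5304 .0889 .22 78.74
python3 - <<'E'
from h import *
a=np.zeros((600,800,3),np.uint8)
for n,w,o in (("top",(205,165,66,100),0),("side",(225,130,66,100),400)):
    i=viewer.capture(n); x,y,ww,h=w
    c=cv2.resize(i[y:y+h,x:x+ww],None,fx=6,fy=6,interpolation=cv2.INTER_CUBIC); a[:c.shape[0],o:o+c.shape[1]]=c
cv2.imwrite("pics/placed.png",a)
E
```

```text
t 8.55 shift [-2.77  8.2   4.67] turn -89.9 Rz [-0.002 -0.001 -1.   ] q [ 0.2   0.15 -0.62  1.97  0.1   1.05 -0.67]
```

View pics/placed.png

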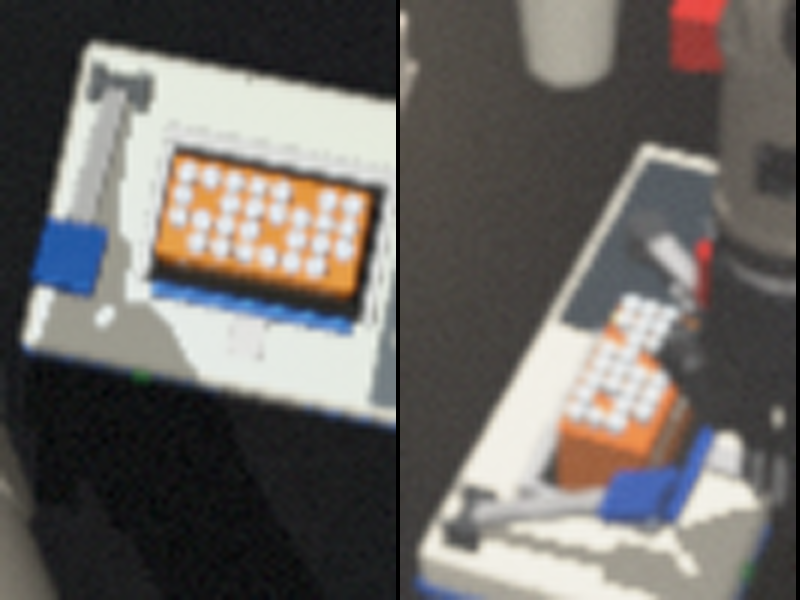

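The rack stands upright inside the tray, between the lips and the jaw (top crop (165–370, 150–295)). Next is the clamp pad.

Request:
drive_tool(increments=[-2.7, 3, 0, 0, -2.7, 6, 0, 0, -2.7, 8, 1, 0, -2.7, 8, 3, 0, -2.7, 8, 4, 0, -2.7, 8, 4.3, 0, -2.7, 8, 4.3, 0, -2.7, 8, 4.3, 0])

```text
t: 9.32
tcp_pos: [0.5311, 0.087, 0.225]
eef_rot: [2.433, 1.987, -0.0]
wrist_force: [0.3, 0.7, 0.7]
width: -0.0001
gripper_force: 0.0
```

```bash
python3 g.py .5285 .0895 .207 -11.26; python3 g.py .514 .092 .145 -11.26
```

```text
t 9.3167 shift [ 0.19 -0.31  1.8 ] turn -0.3 Rz [ 0. -0. -1.] q [ 0.22  0.32 -0.56  1.88  0.2   1.   -0.62]
t 9.3167 shift [ 0.15 -1.78  8.  ] turn -0.3 Rz [ 0. -0. -1.] q [ 0.22  0.32 -0.56  1.88  0.2   1.   -0.62]
```

Request:
drive_tool(increments=[0.2, -0.3, 0.8, 0, 0.2, -0.3, 1.6, 0, 0.2, -0.5, 2.2, 0, 0.2, -0.8, 3.0, 0, 0.2, -1.0, 3.8, 0, 0.2, -1.2, 4.6, 0, 0.2, -1.4, 5.4, 0, 0.2, -1.5, 6.1, 0, 0.2, -1.6, 6.7, 0, 0.2, -1.7, 7.2, 0, 0.2, -1.8, 7.6, 0, 0.2, -1.8, 7.6, 0])

```text
t: 10.32
tcp_pos: [0.514, 0.0926, 0.1482]
eef_rot: [2.433, 1.988, -0.0]
wrist_force: [-0.9, -0.0, 2.5]
width: 0.0002
gripper_force: 0.8
```

Request:
drive_tool(increments=[0, 0, 0.2, 0, 0, 0, 0.4, 0, 0, 0, 0.4, 0, 0, 0, 0.4, 0])

```text
t: 10.65
tcp_pos: [0.5139, 0.0926, 0.1449]
eef_rot: [2.433, 1.987, -0.0]
wrist_force: [-1.1, -0.9, 2.1]
width: -0.0003
gripper_force: 1.3
```

Request:
drive_tool(increments=[0, 0, -2, 0, 0, 0, -5, 0, 0, 0, -9, 0, 0, 0, -12, 0, 0, 0, -12, 0, 0, 0, -12, 0])

```text
t: 11.15
tcp_pos: [0.5151, 0.0928, 0.2668]
eef_rot: [2.431, 1.985, 0.006]
wrist_force: [-0.0, -0.3, -1.0]
width: 0.0002
gripper_force: 0.0
```

```bash
python3 g.py .5166 -.1234 .23 66.2
```

```text
t 11.15 shift [-21.16   4.45   3.68] turn -77.7 Rz [ 0.005  0.    -1.   ] q [ 0.24  0.24 -0.58  1.87  0.15  1.07 -0.6 ]
```

Request:
drive_tool(increments=[-4, 1, 0, -7, -8, 2, 0, -14, -12, 3, 0, -21, -16, 4, 0, -28, -20, 4.4, 0, -35, -21.2, 4.4, 0, -42, -21.2, 4.4, 0, -49, -21.2, 4.4, 0, -56, -21.2, 4.4, 1, -63, -21.2, 4.4, 2, -70, -21.2, 4.4, 3, -77, -21.2, 4.4, 3, -77.7], gripper=4.5)

```text
t: 12.15
tcp_pos: [0.5124, -0.1239, 0.231]
eef_rot: [-0.639, -3.069, -0.001]
wrist_force: [-0.3, 0.5, -0.2]
width: 0.0451
gripper_force: 0.0
```

```bash
python3 g.py .5166 -.1234 .151 66.2
python3 - <<'E'
from h import *
a=np.zeros((600,800,3),np.uint8)
for n,w,o in (("top",(205,165,66,100),0),("side",(225,150,66,100),400)):
    i=viewer.capture(n); x,y,ww,h=w
    c=cv2.resize(i[y:y+h,x:x+ww],None,fx=6,fy=6,interpolation=cv2.INTER_CUBIC); a[:c.shape[0],o:o+c.shape[1]]=c
cv2.imwrite("pics/clamped.png",a)
E
```

```text
t 12.15 shift [-0.42  0.22  8.  ] turn 0.3 Rz [-0.006  0.002 -1.   ] q [ 0.71  0.31 -0.66  1.89  0.22  1.02  1.12]
```

View pics/clamped.png

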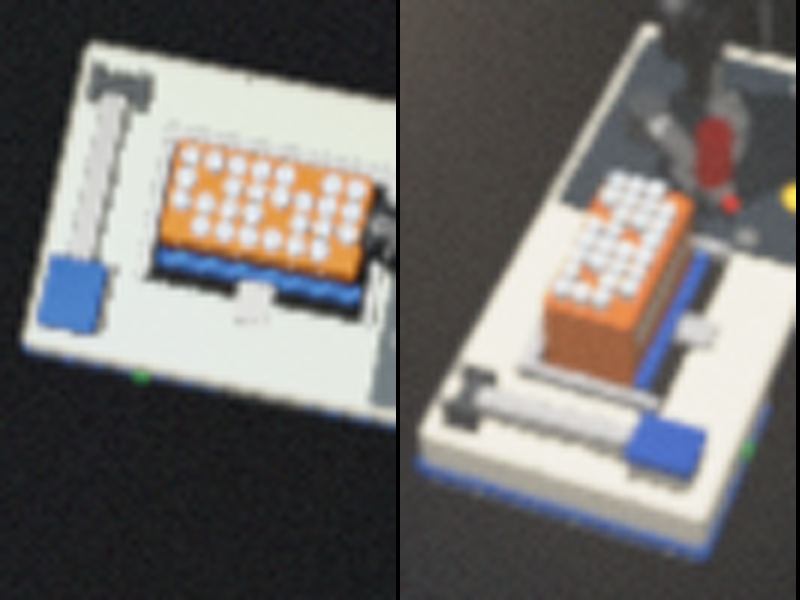

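The clamp lever is level and stays down (pad at (70,293) in the top crop), and the jaw is against the upright rack. Now lowering the open fingers around the knob.

Request:
drive_tool(increments=[-0.4, 0.2, 0, 0, -0.4, 0.2, 0, 0, -0.4, 0.2, 1.5, 0, -0.4, 0.2, 3, 0, -0.4, 0.2, 4.5, 0, -0.4, 0.2, 6, 0, -0.4, 0.2, 7, 0, -0.4, 0.2, 7.6, 0, -0.4, 0.2, 7.6, 0, -0.4, 0.2, 7.6, 0])

```text
t: 13.08
tcp_pos: [0.5195, -0.1235, 0.1591]
eef_rot: [0.648, 3.074, -0.0]
wrist_force: [-1.0, 0.6, -0.5]
width: 0.045
gripper_force: 0.0
```

Request:
drive_tool(increments=[0, 0, 0, 0, 0, 0, 0, 0, 0, 0, 0, 0, 0, 0, 0, 0, 0, 0, 0, 0], gripper=2.8, squeeze=20)

```text
t: 13.5
tcp_pos: [0.5194, -0.1237, 0.1592]
eef_rot: [0.648, 3.073, -0.0]
wrist_force: [0.7, -1.2, 0.5]
width: 0.0278
gripper_force: 0.0
```

Run:
```python
from h import *
X=np.array([np.cos(-.1965),np.sin(-.1965)]);Y=np.array([-X[1],X[0]]); P=np.array([.5677,-.1823])
z=read_state()["tcp_pos"][2]; print(read_state()["tcp_pos"])
for th in (-.66,-.5,-.35,-.2,-.05,.1,.22,.26,.3):
    print(th,(P-.078*(X*np.cos(th)+Y*np.sin(th))).round(4),tool([*(P-.078*(X*np.cos(th)+Y*np.sin(th))),z]).round(2))
```

```text
[ 0.51935923 -0.12367847  0.15919406]
-0.66 [ 0.5166 -0.1234] [ 0.26 -0.08 -0.  ]
-0.5 [ 0.5079 -0.1323] [ 0.7  -1.25 -0.  ]
-0.35 [ 0.5011 -0.1418] [ 0.94 -2.39 -0.  ]
-0.2 [ 0.4958 -0.1522] [ 1.01 -3.56 -0.  ]
-0.05 [ 0.4921 -0.1633] [ 0.9  -4.72 -0.  ]
0.1 [ 0.4901 -0.1748] [ 0.62 -5.86  0.  ]
0.22 [ 0.4897 -0.1841] [ 0.27 -6.73  0.  ]
0.26 [ 0.4899 -0.1872] [ 0.13 -7.01  0.  ]
0.3 [ 0.4901 -0.1904] [-0.02 -7.28  0.  ]
```

Request:
drive_tool(increments=[0.5, -0.7, 0, 0, 0.7, -1.25, 0, 0, 0.8, -1.8, 0, 0, 0.94, -2.4, 0, 0, 1.0, -3.0, 0, 0, 1.0, -3.6, 0, 0, 0.97, -4.1, 0, 0, 0.9, -4.7, 0, 0, 0.75, -5.3, 0, 0, 0.6, -5.9, 0, 0, 0.4, -6.4, 0, 0, 0.27, -6.8, 0, 0])

```text
t: 14.5
tcp_pos: [0.4892, -0.1866, 0.1589]
eef_rot: [0.651, 3.073, -0.001]
wrist_force: [-0.7, 4.7, 0.8]
width: 0.0279
gripper_force: 2.8
```

Request:
drive_tool(increments=[0, -0.2, 0, 0, 0, -0.2, 0, 0, 0, 0, 0, 0, 0, 0, 0, 0])

```text
t: 14.83
tcp_pos: [0.4893, -0.1845, 0.1589]
eef_rot: [-0.647, -3.074, 0.001]
wrist_force: [0.6, -1.1, 0.1]
width: 0.0277
gripper_force: 0.0
```

```bash
python3 g.py .4897 -.1841 .159 66.2
```

```text
t 14.8333 shift [-0.03  0.05 -0.01] turn 0.0 Rz [-0. -0. -1.] q [ 0.78  0.39 -0.61  1.97  0.29  0.87  1.18]
```

No force is left on the knob. Opening a little, lifting away and looking.

Request:
drive_tool(increments=[0, 0, 0, 0, 0, 0, 0, 0, 0, 0, 0, 0, 0, 0, 0, 0], gripper=4.2)

```text
t: 15.17
tcp_pos: [0.4892, -0.1848, 0.1589]
eef_rot: [-0.648, -3.074, 0.001]
wrist_force: [0.5, -0.7, 0.8]
width: 0.0421
gripper_force: 0.0
```

Request:
drive_tool(increments=[0, 0, -2, 0, 0, 0, -4, 0, 0, 0, -7, 0, 0, 0, -10, 0, 0, 0, -12, 0, 0, -4, -12, 0, 0, -8, -12, 0, 0, -12, -12, 0, 0, -16, -12, 0, 0, -20, -12, 0, 0, -20, -12, 0, 0, -20, -12, 0])

```text
t: 16.17
tcp_pos: [0.4066, -0.3704, 0.2785]
eef_rot: [-0.658, -3.071, 0.0]
wrist_force: [-0.2, 1.1, 0.2]
width: 0.042
gripper_force: 0.0
```

Run:
```python
from h import *
i=viewer.capture("top"); cv2.imwrite("pics/end.png",cv2.resize(i[165:255,205:335],None,fx=6,fy=6,interpolation=cv2.INTER_CUBIC))
```

```text
(no output)
```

View pics/end.png

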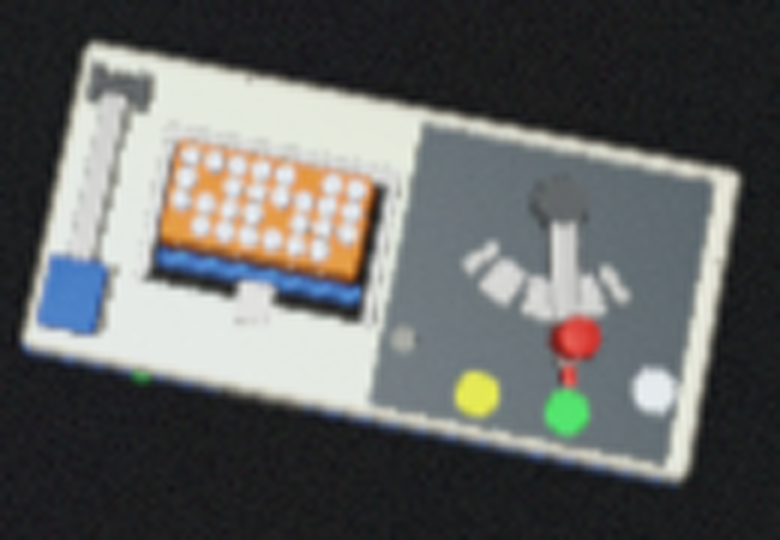

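The red nose at (568,376) points straight at the green mark at (567,413). The clamp is still down and the rack is seated, so I'm handing in.

```bash
python3 -c "
from bench import ticket
print(ticket.sign_off())"
```

```text
the job is handed in; nothing more can be done
None
```

The job is handed in at about 16 s of the 67 s limit: in the last picture the orange rack stood upright in the tray, the clamp lever stayed down by itself, and the selector rested at the green mark.

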